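Bed a printer feed roller in the vee cradle and clamp it

TASK

On the repair bench, roll the printer's black feed roller along the ledge of the cradle (do not lift it) until it drops into the vee, and take your hand off so that it centres itself there. Then swing the clamp arm down by its crossbar and press until the rubber foot bears on the roller firmly enough to stay tight when you let go, but not so hard that it marks the rubber. Leave the clamp closed, let go of everything, and leave the other things on the bench where they lie.

Things in the scene. Friction and masses are not known exactly. Their poses are not given: they have to be found in the camera images.
- cradle: Metal vee cradle, fixed, 155 mm long (x), 90 mm wide (y). Origin on the bench under the vee's line; y along the vee, +x from the ledge towards the clamp (away from the robot within 0.3 rad), z up. Flat ledge 45 mm high from x -105 to -18 mm, with a stop strip 4 mm high at its near end. The 90 degree vee starts at x -18; bottom 27 mm high at x 0; far face rises to 59 mm at x +32.
- vee_home (a point): Where the roller's centre lies when it is at home in the vee: 55 mm above the bench over the cradle's origin, at the middle of the vee's length. The roller's middle should end within 25 mm of it along the vee.
- roller: Printer feed roller: black rubber cylinder 40 mm across, 110 mm long, steel shaft stubs 12 mm across and 18 mm long at its ends, about 0.4 kg. Origin at its centre, y along its length (x, z turn as it rolls). Starts on the ledge, centre 65 mm up, roughly along the vee; its centre must never rise above 80 mm. It rolls under a few newtons; the fingers must never press it with 20 N.
- clamp_stand: Clamp stand, fixed beyond the vee: base 58 x 80 mm, two uprights (34 mm in x, outer faces 50 mm apart in y, 120 mm high) carrying the clamp arm's hinge. Origin on the bench under the hinge; axes parallel to the cradle's. The clamp's foot must never press the roller with more than 18 N, and must be left pressing with more than 4 N.
- hinge (a point): Hinge of the clamp arm, 105 mm above the bench, 80 mm in the cradle's +x from the vee's line, axis along y. The arm is 18 mm wide, 14 mm thick. 80 mm out along it a spindle with a rubber foot 20 mm across stands off its underside. The spindle's setting varies and is NOT measured: foot face 23 to 37 mm from the arm's centre line, so it meets the seated roller at an arm angle of -0.10 to +0.10.
- clamp_arm (a joint): Arm angle: 0 level, pointing from the hinge over the vee to the ledge; positive raised, 1.57 upright. Starts at 1.25 to 1.5; friction keeps it where it is left (range -0.25 to 1.55). Swinging takes 2 to 4 N at the crossbar. Once the foot bears (spring 9 N/mm, 4 mm) the push there rises about 3 N per mm. Well closed: a downward push of 7 to 10 N at the crossbar; over 12 N is too much.
- crossbar (a point): Centre of the crossbar, the handle at the end of the clamp arm: a round black bar 14 mm across and 90 mm long along y, 135 mm from the hinge, on the arm's centre line, moving with the arm.
- collar: bystander: steel shaft collar, a flat ring 28 mm across and 12 mm high; origin on the bench under its middle
- screwdriver: bystander: screwdriver with a black handle, 160 mm long, lying; origin on the bench under its middle
- spool: bystander: small metal solder spool standing on its flange, 52 mm across, 32 mm high; origin on the bench under its middle
- multimeter: bystander: black hand multimeter lying on its back, 150 x 75 x 40 mm; origin on the bench under its middle
- power_brick: bystander: black power brick, 105 x 50 x 30 mm; origin on the bench under its middle
- tin: bystander: open steel tin, 70 mm across, 60 mm high; origin on the bench under its middle
Things that resemble listed ones, but are neither listed nor needed, are in the scene too. Leave any orange, red or turquoise look-alike of the roller alone.

How it is judged:
By the outcome, as a careful person would: the job done as asked, in the order asked, and still so for the second after the job is handed in, with the robot touching nothing.
It also fails if it takes over 59 s, if anything falls off the work surface, if the arm or the gripper's body presses on something with over 40 N, if the wrist force passes 120 N, or if a joint passes its speed limit or range.

ROBOT

A 7-joint arm with a two-finger parallel gripper is mounted at the origin on the work surface. World frame = base frame: x ahead of the robot, y to its left, z up, the work surface at z = 0. Lengths are in m, angles in rad, forces in N, time in s.
With the tool pointing down it reaches from about 0.4 to 0.85 m from the base axis. Payload 6.9 kg.
Tool frame: the origin (TCP) lies on the centre line of the jaws, within the pads' length; the fingertips stand 8 mm ahead of it and the grasp point (between the pads) lies 11 mm behind it (env.tips_ahead is the z of the fingertips in the tool frame, in m); z points along the fingers, y is the line along which they close (so a half turn about z gives the same grasp; the last joint's range is limited). The gripper opens to 85 mm and grips with 20 to 120 N. Pads are 22 mm wide; open, the fingers measure 114 mm over their backs; the gripper's body (76 mm by 85 mm) begins 54 mm behind the grasp point. The pads swing forward as they close: fully open they stand 13 mm farther back than shut.
Start: joints at [-1.125, 0.507, -0.238, 1.5, 0.126, 1.149, -0.155], TCP at [0.208, 0.589, 0.239] pointing down, gripper open.
Joint ranges: [-3.08, 3.08], [-0.24, 2.05], [-1.43, 1.35], [0, 2.5], [-1.52, 4.66], [0.17, 1.96], [-2.89, 2.89]. Speed limits (rad/s): [2.39, 2.39, 3.14, 3.14, 3.14, 3.14, 3.14].

INTERFACE

Orientations are given as a rotation vector (axis times angle).
In Python, from bench import env gives the robot as it stands.
- The arm moves only by the tool apply_moves, never from a script. Its arguments are lists of equal length, an entry for each row: "travel": the shift along the tool's x, y, z in units of 40 mm (1.0 is 40 mm), a list of three; "dr": the turn, a rotation vector about the tool's x, y, z in degrees, a list of three. In form: {"travel": [[dx, dy, dz], ...], "dr": [[rx, ry, rz], ...]}. A call has 1 to 10 rows; each row shifts and turns the commanded pose from where the row before left it, along the tool's axes as they then stand; what a row does not reach is not made up. A row lasts 1/10 s, in which the tool goes at most 50 mm and 8.59 degrees, less where a joint would pass 70% of its speed; a pose out of reach is approached as far as the arm can. A call is refused whole if a number of a shift passes 1 or a number of a turn 8.59, either way. A call with a gripper value outside its range is refused whole. "fingers" is the finger opening in mm, from 0 to 85.4, set as the call begins (left out, the last holds). The fingers move at their own pace and stop on an object; "squeeze" is the grip in N (left out, the last holds). Time passes only in rows, so rows that do not move let the fingers close. It gives the time, the measured TCP pose, the force, the opening and the grip force at its end, in the units of the state.
- env.get_state(): the state, without advancing time (a new reading comes with each control period).
- env.get_image(name): name is "side" or "top"; returns a dict with "frame" (420x560x3 uint8, red, green, blue), "range_z" (420x560 float32, m along the optical axis (not along the pixel's ray), 0 where there is no reading), "fx", "fy", "cx", "cy" (pixels), "k1" (the pictures are not rectified: a ray, as slopes to the right and down, at radius r is drawn at 1 + k1 r^2 times it, then the intrinsics apply), "extrinsics" (4x4, takes a point from world to camera coordinates). Camera axes: x right, y down, z forward; pixel columns grow to the right and rows downward; lengths in m; the calibration is good to about 2 mm. A picture is of the moment at which its call begins.
- env.hand_in(): hands the job in; it is judged then, once.
The state is a dict: "time_s": time; "q": joint angles; "joint_vel": joint speeds; "effort": joint torques, N m; "ee_pos": TCP position; "eef_rot": TCP orientation; "force": force on the tool from outside, world axes, zero at the start; "torque": the same for the moment, N m; "grip_width": finger opening in m; "grasp_force": force on a finger pad.
Only numpy, scipy, OpenCV 4.12 (cv2) and the standard library are available. Lean on these libraries where they do the work, as an engineer would, in place of code of your own. Each camera call takes 0.05 s, during which the arm holds its last target. There are 200 camera calls.

## Working session

There is one attempt and no reset: what is moved stays moved. The work goes in short steps, Python scripts to look and compute and a tool call to move; the robot and the scene stay as the last step left them, time stands still between calls to the robot, and variables do not carry over. Pictures are saved under pics/ and viewed, at most 10 in all, crops included, and the job is handed in when it is done.

Besides the shell and the picture viewer there is one more tool, called after "Request:" as name(argument=value, ...), one argument or row to a line, values as JSON. apply_moves: Moves the arm, as the interface text tells. Its arguments: {"type":"object","properties":{"travel":{"type":"array","items":{"type":"array","items":{"type":"number"}}},"dr":{"type":"array","items":{"type":"array","items":{"type":"number"}}},"fingers":{"type":"number"},"squeeze":{"type":"number"}},"required":["travel","dr"]}

```bash
mkdir -p pics; ls; cat > h.py <<'E'
import numpy as np,cv2
from bench import env
from scipy.spatial.transform import Rotation as R
def look(n,save=None):
    d=env.get_image(n)
    if save: cv2.imwrite('pics/'+save,d['frame'][:,:,::-1])
    return d
def cloud(d):
    h,w=d['range_z'].shape
    u,v=np.meshgrid(np.arange(w),np.arange(h))
    K=np.array([[d['fx'],0,d['cx']],[0,d['fy'],d['cy']],[0,0,1.]])
    p=cv2.undistortPoints(np.stack([u,v],-1).reshape(-1,1,2).astype(np.float64),K,np.array([d['k1'],0,0,0.])).reshape(h,w,2)
    z=d['range_z']
    P=np.dstack([p*z[...,None],z])
    T=np.linalg.inv(d['extrinsics'])
    W=P@T[:3,:3].T+T[:3,3]
    W[z==0]=np.nan
    return W
def proj(d,p):
    c=d['extrinsics']@np.r_[p,1]; s=c[:2]/c[2]; s=s*(1+d['k1']*(s@s))
    return s[0]*d['fx']+d['cx'],s[1]*d['fy']+d['cy']
def st():
    s=env.get_state()
    print(round(s['time_s'],2),'pos',np.round(s['ee_pos'],4),'rot',np.round(s['eef_rot'],3),'F',np.round(s['force'],1),'w',round(s['grip_width'],4),'g',s['grasp_force'])
    return s
E
python3 - <<'E'
from h import *
a=look('top','t0.png');b=look('side','s0.png')
s=st();print(np.round(R.from_rotvec(s['eef_rot']).as_matrix(),3))
for d in (a,b): print(d['fx'],d['k1'],np.round(np.linalg.inv(d['extrinsics']),2))
cv2.imwrite('pics/both.png',np.vstack([cv2.imread('pics/t0.png'),cv2.imread('pics/s0.png')])[:,:,:]) if 0 else None
E
```

```text
pics
0.1 pos [0.2082 0.5888 0.2385] rot [-5.310e-01 -3.096e+00  2.000e-03] F [-0.1  0.3  0.8] w 0.0855 g 0.0
[[-0.943  0.333 -0.001]
 [ 0.333  0.943 -0.001]
 [-0.    -0.002 -1.   ]]
491.4268928488011 0.058168468357205426 [[ 0.02 -0.99  0.14  0.35]
 [-1.   -0.02  0.   -0.02]
 [-0.   -0.14 -0.99  1.36]
 [ 0.    0.    0.    1.  ]]
467.77431151383496 0.017232725574381446 [[-1.   -0.04  0.05  0.45]
 [-0.06  0.72 -0.7   0.76]
 [-0.01 -0.7  -0.72  0.89]
 [ 0.    0.    0.    1.  ]]
```

View pics/t0.png

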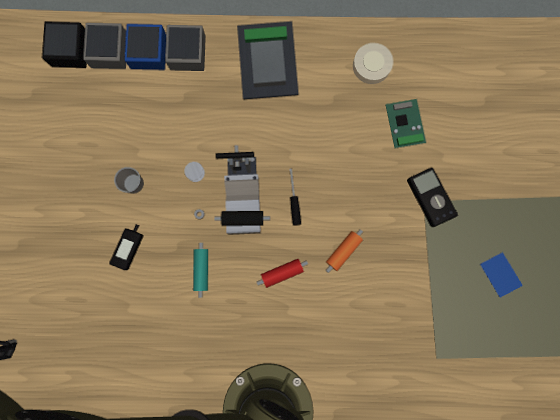

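View pics/s0.png

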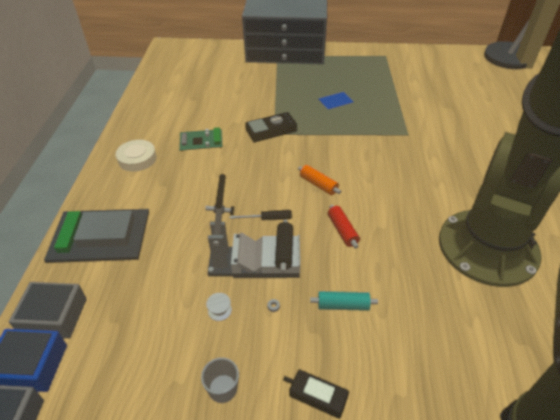

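The top view shows the black roller on the cradle's ledge at (242,218) and the raised crossbar at (235,155). Things that could be mistaken for the roller are turquoise (201,270), red (282,273), orange (345,250) and the screwdriver's black handle (295,210). I choose the black one on the ledge, and will measure and check it in a crop.

```bash
python3 - <<'E'
from h import *
a=look('top');b=look('side')
crop=np.hstack([cv2.resize(a['frame'][140:245,180:320],(400,300),interpolation=3),cv2.resize(b['frame'][165:315,190:390],(400,300),interpolation=3)])
cv2.imwrite('pics/c1.png',crop[:,:,::-1])
W=cloud(a);V=cloud(b)
for n,d,C,box in (('top',a,W,(140,245,205,285)),('side',b,V,(165,285,200,310))):
    r0,r1,c0,c1=box
    P=C[r0:r1,c0:c1].reshape(-1,3);col=d['frame'][r0:r1,c0:c1].reshape(-1,3).astype(int)
    ok=np.isfinite(P[:,0]);P=P[ok];col=col[ok]
    dark=col.max(1)<60
    m=dark&(P[:,2]>.055)&(P[:,2]<.1)&(P[:,0]<.48)
    Q=P[m]; c=Q.mean(0); w,v=np.linalg.eigh(np.cov(Q.T)); ax=v[:,-1]
    t=(Q-c)@ax
    print(n,'roller',m.sum(),c.round(4),'ax',ax.round(3),'ext',t.min().round(3),t.max().round(3),'ztop',np.percentile(Q[:,2],[50,95,99]).round(4),'x',np.percentile(Q[:,0],[1,50,99]).round(3))
    m=dark&(P[:,2]>.19)
    Q=P[m]; c=Q.mean(0); w,v=np.linalg.eigh(np.cov(Q.T)); ax=v[:,-1];t=(Q-c)@ax
    print(n,'bar',m.sum(),c.round(4),'ax',ax.round(3),'ext',t.min().round(3),t.max().round(3),Q.min(0).round(3),Q.max(0).round(3))
    # ledge
    m=(P[:,2]>.040)&(P[:,2]<.048)&(col.min(1)>90)
    Q=P[m];print(n,'ledge',m.sum(),Q.min(0).round(3),Q.max(0).round(3),Q.mean(0).round(3))
    if m.sum()>10: print(cv2.minAreaRect((Q[:,:2]*1000).astype(np.float32)))
    m=(P[:,2]>.02)&(P[:,0]>.4)&(P[:,2]<.062)&(col.min(1)>70)
    Q=P[m];print(cv2.minAreaRect((Q[:,:2]*1000).astype(np.float32)))
E
```

```text
top roller 101 [0.4768 0.0795 0.0765] ax [-0.033  0.999 -0.022] ext -0.058 0.047 ztop [0.0768 0.081  0.0831] x [0.473 0.477 0.479]
top bar 233 [0.6192 0.0827 0.2396] ax [-0.061  0.998 -0.017] ext -0.043 0.044 [0.598 0.04  0.19 ] [0.64  0.127 0.251]
top ledge 609 [0.457 0.031 0.04 ] [0.59  0.126 0.048] [0.526 0.079 0.045]
((525.1768188476562, 79.21214294433594), (133.86231994628906, 90.11146545410156), 3.287654161453247)
((560.4407348632812, 89.78775787353516), (208.1064453125, 107.2109603881836), 3.2786903381347656)<stdin>:12: RuntimeWarning: Mean of empty slice.
  ret = um.true_divide(
  avg = a.mean(axis, **keepdims_kw)
<stdin>:12: RuntimeWarning: Degrees of freedom <= 0 for slice
  c *= np.true_divide(1, fact)
  c *= np.true_divide(1, fact)
Traceback (most recent call last):
numpy.linalg.LinAlgError: Eigenvalues did not converge
```

View pics/c1.png

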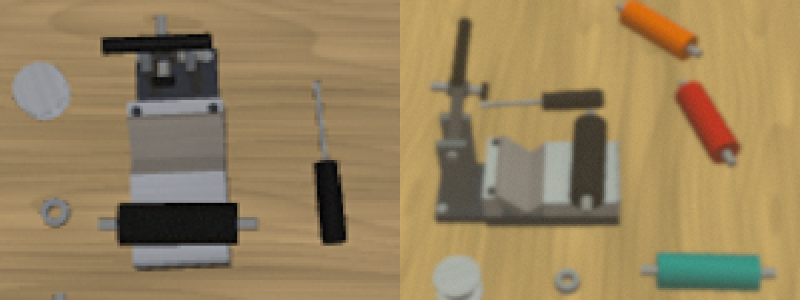

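The crop confirms it: black rubber with steel stubs, lying on the ledge (crop 178,223), not coloured. The bar is raised at crop (157,44). Next is one refinement in the cradle's frame.

```bash
python3 - <<'E'
from h import *
a=look('top');b=look('side')
yaw=np.radians(3.3);ex=np.array([np.cos(yaw),np.sin(yaw)]);ey=np.array([-ex[1],ex[0]])
O=np.array([.563,.0814])
for n,d in (('top',a),('side',b)):
    P=cloud(d).reshape(-1,3);col=d['frame'].reshape(-1,3).astype(int)
    L=np.c_[(P[:,:2]-O)@ex,(P[:,:2]-O)@ey,P[:,2]]
    m=np.isfinite(L[:,0])&(abs(L[:,0])<.13)&(abs(L[:,1])<.09)&(L[:,2]<.3);L=L[m];col=col[m]
    print(n)
    for x in np.arange(-.12,.13,.008):
        k=(abs(L[:,0]-x)<.004)&(abs(L[:,1])<.03); print('%d:%.1f'%(x*1e3,1e3*np.median(L[k,2])) if k.any() else '-',end=' ')
    print()
    dark=col.max(1)<75
    k=dark&(L[:,2]>.056)&(L[:,2]<.1)&(L[:,0]<-.04)&(abs(L[:,1])<.07)
    print('roller',k.sum(),np.percentile(L[k],[2,50,98],axis=0).round(4).tolist())
    # slope of roller in local
    print('slope x per y',np.polyfit(L[k,1],L[k,0],1).round(4))
    k=dark&(L[:,2]>.2);print('bar',k.sum(),np.percentile(L[k],[2,50,98],axis=0).round(4).tolist(),np.polyfit(L[k,1],L[k,0],1).round(4))
    k=(L[:,2]>.025)&(L[:,2]<.062)&(L[:,0]>-.03)&(L[:,0]<.045)&(col.min(1)>70);print('cradle y',np.percentile(L[k,1],[1,99]).round(4))
E
```

```text
top
-120:0.7 -111:-0.2 -103:42.0 -95:46.1 -87:71.6 -79:82.9 -71:85.2 -63:83.5 -55:79.3 -47:46.8 -39:45.2 -31:45.4 -23:45.5 -15:42.6 -7:35.2 0:29.2 8:36.5 16:45.3 24:52.6 32:58.0 40:55.8 48:59.4 56:242.9 64:83.8 72:108.5 80:111.4 88:14.9 96:15.8 104:16.3 - - 128:0.9 
roller 617 [[-0.0893, -0.0543, 0.0696], [-0.0719, -0.0007, 0.0822], [-0.0513, 0.0499, 0.0891]]
slope x per y [ 0.0301 -0.0714]
bar 232 [[0.0511, -0.0439, 0.2103], [0.0563, -0.0027, 0.2442], [0.0638, 0.0413, 0.2496]] [-0.0002  0.0567]
cradle y [-0.0447  0.0443]
side
-120:-0.7 -111:-0.6 -103:47.8 -95:44.6 -87:68.8 -79:80.6 -71:84.0 -63:84.0 -55:79.2 -47:46.3 -39:45.1 -31:44.8 -23:44.7 -15:43.1 -7:35.4 0:28.6 8:34.6 16:42.4 24:50.0 32:57.2 40:54.8 48:54.8 56:240.7 64:88.9 72:104.5 80:109.0 88:87.0 96:91.2 104:12.5 112:1.1 120:-0.3 128:-0.2 
roller 577 [[-0.0844, -0.046, 0.063], [-0.0685, 0.0117, 0.0818], [-0.0512, 0.0556, 0.0861]]
slope x per y [ 0.033  -0.0684]
bar 115 [[0.0543, -0.0347, 0.2366], [0.058, 0.0169, 0.2446], [0.0624, 0.0465, 0.2467]] [-0.0034  0.0582]
cradle y [-0.044   0.0466]
```

Request:
apply_moves(
  travel=[
    [0,-1,0],
    [0,-1,0],
    [0,-1,0],
    [0,-1,0],
    [0,-1,0],
    [0,0,0],
  ],
  dr=[
    [0,0,0],
    [0,0,0],
    [0,0,0],
    [0,0,0],
    [0,0,0],
    [0,0,0],
  ],
  fingers=46,
)

```text
time_s: 0.9
ee_pos: [0.1402, 0.3957, 0.2393]
eef_rot: [0.531, 3.096, -0.006]
force: [-0.3, 1.2, 0.3]
grip_width: 0.0463
grasp_force: 0.0
```

Request:
apply_moves(
  travel=[
    [-0.86,-0.18,0],
    [-0.86,-0.18,0],
    [-0.86,-0.18,0],
    [-0.86,-0.18,0],
    [-0.86,-0.18,0],
    [-0.86,-0.18,0],
    [-0.86,-0.18,0],
    [-0.86,-0.18,0],
    [0,0,0],
  ],
  dr=[
    [0,0,0],
    [0,0,0],
    [0,0,0],
    [0,0,0],
    [0,0,0],
    [0,0,0],
    [0,0,0],
    [0,0,0],
    [0,0,0],
  ],
)

```text
time_s: 1.8
ee_pos: [0.3863, 0.2519, 0.2393]
eef_rot: [0.541, 3.092, -0.001]
force: [0.5, -0.3, -0.9]
grip_width: 0.0456
grasp_force: 0.0
```

Request:
apply_moves(
  travel=[
    [0,0,0],
    [0,0,0],
    [0,0,0],
    [-0.21,-0.89,0],
    [-0.21,-0.89,0],
    [-0.21,-0.89,0],
    [-0.21,-0.89,0],
    [-0.21,-0.89,0],
    [0,0,0],
  ],
  dr=[
    [0,0,-7.6],
    [0,0,-7.6],
    [0,0,-7.6],
    [0,0,0],
    [0,0,0],
    [0,0,0],
    [0,0,0],
    [0,0,0],
    [0,0,0],
  ],
)

```text
time_s: 2.7
ee_pos: [0.4354, 0.0751, 0.2394]
eef_rot: [-0.081, 3.14, -0.003]
force: [-0.5, 0.6, -0.6]
grip_width: 0.0459
grasp_force: 0.0
```

```bash
cat >> h.py <<'E'
O=np.array([.563,.0814]);yaw=np.radians(3.3);ex=np.array([np.cos(yaw),np.sin(yaw)]);ey=np.array([-ex[1],ex[0]])
def loc():
    s=st();p=np.array(s['ee_pos']);Rm=R.from_rotvec(s['eef_rot']).as_matrix()
    l=np.r_[(p[:2]-O)@ex,(p[:2]-O)@ey,p[2]]
    A=np.eye(3);A[:2,0]=ex;A[:2,1]=ey
    M=A.T@Rm
    print('local',(l*1e3).round(1),'tool x,y,z in local',M.T.round(3).tolist())
    return l,M
E
python3 -c "
from h import *
loc();print(env.tips_ahead)"
```

```text
2.7 pos [0.4354 0.0751 0.2394] rot [-8.10e-02  3.14e+00 -3.00e-03] F [-0.5  0.6 -0.6] w 0.0459 g 0.0
local [-127.7    1.1  239.4] tool x,y,z in local [[-1.0, 0.006, -0.001], [0.006, 1.0, -0.002], [0.001, -0.002, -1.0]]
0.008
```

Request:
apply_moves(
  travel=[
    [0.08,0,0.9],
    [0,0,0.9],
    [0,0,0.9],
    [0,0,0.9],
    [0,0,0.55],
    [0,0,0.22],
    [0,0,0],
    [0,0,0],
  ],
  dr=[
    [0,0,0],
    [0,0,0],
    [0,0,0],
    [0,0,0],
    [0,0,0],
    [0,0,0],
    [0,0,0],
    [0,0,0],
  ],
)

```text
time_s: 3.5
ee_pos: [0.4316, 0.0798, 0.0652]
eef_rot: [-0.092, 3.139, 0.001]
force: [0.3, -0.3, -0.6]
grip_width: 0.0463
grasp_force: 0.0
```

```bash
python3 -c "
from h import *
loc();b=look('side')
cv2.imwrite('pics/c2.png',cv2.resize(b['frame'][165:315,190:390],(800,600),interpolation=3)[:,:,::-1])"
```

```text
3.5 pos [0.4316 0.0798 0.0652] rot [-9.200e-02  3.139e+00  1.000e-03] F [ 0.3 -0.3 -0.6] w 0.0463 g 0.0
local [-131.3    6.    65.2] tool x,y,z in local [[-1.0, -0.001, -0.001], [-0.001, 1.0, 0.0], [0.001, 0.0, -1.0]]
```

View pics/c2.png

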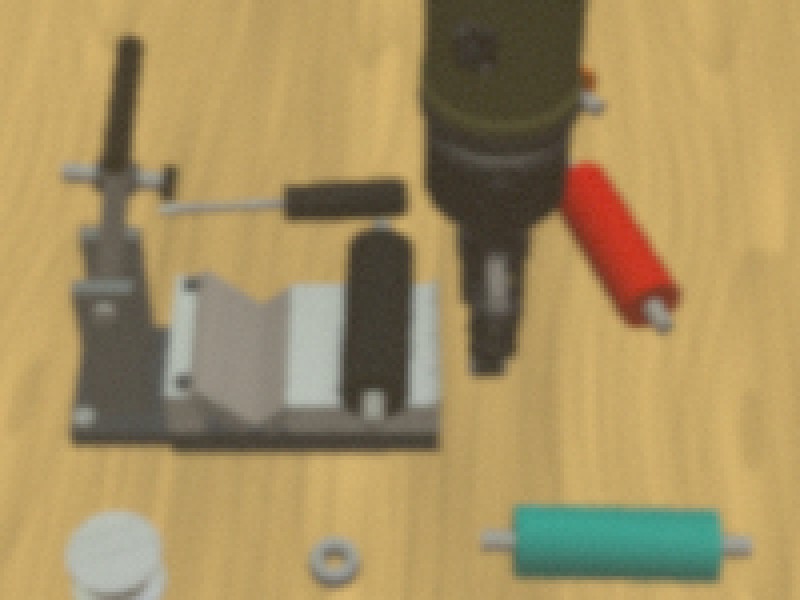

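The fingers at (488,350) stand behind the roller at (378,320), clear of the ledge and of the red look-alike. Now I push slowly.

Request:
apply_moves(
  travel=[
    [-0.25,-0.12,0],
    [-0.25,0,0],
    [-0.1,0,0],
    [-0.06,0,0],
    [-0.06,0,0],
    [-0.06,0,0],
    [-0.06,0,0],
    [-0.06,0,0],
    [-0.06,0,0],
  ],
  dr=[
    [0,0,0],
    [0,0,0],
    [0,0,0],
    [0,0,0],
    [0,0,0],
    [0,0,0],
    [0,0,0],
    [0,0,0],
    [0,0,0],
  ],
)

```text
time_s: 4.45
ee_pos: [0.4697, 0.0767, 0.0645]
eef_rot: [0.092, -3.14, 0.0]
force: [-1.1, 1.1, 0.1]
grip_width: 0.0461
grasp_force: 0.2
```

```bash
cat >> h.py <<'E'
def roller():
    d=look('top');P=cloud(d).reshape(-1,3);col=d['frame'].reshape(-1,3).astype(int)
    l,M=loc()
    L=np.c_[(P[:,:2]-O)@ex,(P[:,:2]-O)@ey,P[:,2]]
    k=np.isfinite(L[:,0])&(col.max(1)<75)&(L[:,2]>.05)&(L[:,2]<.1)&(L[:,0]<.03)&(L[:,0]>l[0]+.012)&(abs(L[:,1])<.08)
    print('roller',k.sum(),np.percentile(L[k],[2,50,98],axis=0).round(4).tolist(),np.polyfit(L[k,1],L[k,0],1).round(4))
E
python3 -c "
from h import *
roller()"
```

```text
4.5 pos [0.4703 0.0767 0.0645] rot [-0.091  3.14   0.   ] F [ 1.5 -0.4  0.5] w 0.0462 g 0.0
local [-92.8   0.7  64.5] tool x,y,z in local [[-1.0, -0.001, -0.001], [-0.001, 1.0, 0.0], [0.001, 0.0, -1.0]]
roller 82 [[-0.0745, -0.0558, 0.0708], [-0.0603, -0.0473, 0.0826], [-0.0459, -0.0373, 0.0897]] [ 0.8659 -0.0186]
```

Request:
apply_moves(
  travel=[
    [-0.06,0,0],
    [-0.06,0,0],
    [-0.06,0,0],
    [-0.06,0,0],
    [-0.06,0,0],
    [-0.06,0,0],
    [-0.06,0,0],
    [-0.06,0,0],
    [-0.06,0,0],
    [-0.06,0,0],
  ],
  dr=[
    [0,0,0],
    [0,0,0],
    [0,0,0],
    [0,0,0],
    [0,0,0],
    [0,0,0],
    [0,0,0],
    [0,0,0],
    [0,0,0],
    [0,0,0],
  ],
)

```text
time_s: 5.5
ee_pos: [0.4938, 0.0781, 0.0645]
eef_rot: [-0.091, 3.14, -0.0]
force: [-0.7, -0.3, -0.7]
grip_width: 0.0463
grasp_force: 0.2
```

```bash
python3 -c "
from h import *
loc();b=look('side')
cv2.imwrite('pics/c3.png',cv2.resize(b['frame'][165:315,190:390],(400,300),interpolation=3)[:,:,::-1])"
```

```text
5.5 pos [0.4938 0.0781 0.0645] rot [-0.091  3.14  -0.   ] F [-0.7 -0.3 -0.7] w 0.0463 g 0.19838401582092047
local [-69.3   0.7  64.5] tool x,y,z in local [[-1.0, -0.001, -0.0], [-0.001, 1.0, -0.0], [0.0, -0.0, -1.0]]
```

View pics/c3.png

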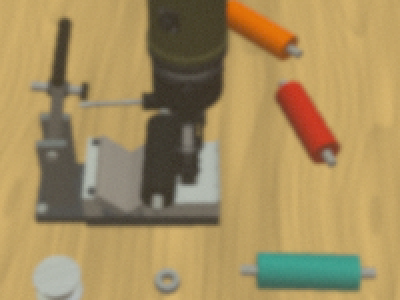

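The roller at crop (160,165) is rolling ahead of the fingers and is near the vee's edge. I keep going.

Request:
apply_moves(
  travel=[
    [-0.06,0,0],
    [-0.06,0,0],
    [-0.06,0,0],
    [-0.06,0,0],
    [-0.06,0,0],
    [-0.06,0,0],
    [-0.06,0,0],
    [-0.06,0,0],
    [-0.06,0,0],
    [0,0,0],
  ],
  dr=[
    [0,0,0],
    [0,0,0],
    [0,0,0],
    [0,0,0],
    [0,0,0],
    [0,0,0],
    [0,0,0],
    [0,0,0],
    [0,0,0],
    [0,0,0],
  ],
)

```text
time_s: 6.55
ee_pos: [0.5157, 0.0793, 0.0645]
eef_rot: [-0.091, 3.14, 0.0]
force: [-0.2, 0.2, -0.1]
grip_width: 0.046
grasp_force: 0.0
```

Request:
apply_moves(
  travel=[
    [0.5,0,0],
    [0.8,0,0],
    [0,0,-1],
    [0,0,-1],
    [0,0,-1],
    [0,0,-1],
    [0,0,0],
  ],
  dr=[
    [0,0,0],
    [0,0,0],
    [0,0,0],
    [0,0,0],
    [0,0,0],
    [0,0,0],
    [0,0,0],
  ],
)

```text
time_s: 7.25
ee_pos: [0.4658, 0.0768, 0.2295]
eef_rot: [-0.091, 3.131, 0.002]
force: [-0.1, -0.2, 0.1]
grip_width: 0.0461
grasp_force: 0.0
```

```bash
python3 -c "
from h import *
loc();b=look('side');P=cloud(b).reshape(-1,3);col=b['frame'].reshape(-1,3).astype(int)
L=np.c_[(P[:,:2]-O)@ex,(P[:,:2]-O)@ey,P[:,2]]
k=np.isfinite(L[:,0])&(col.max(1)<75)&(L[:,2]>.05)&(L[:,2]<.1)&(L[:,0]<.03)&(L[:,0]>-.1)&(abs(L[:,1])<.08)
print('roller',k.sum(),np.percentile(L[k],[2,50,98],axis=0).round(4).tolist(),np.polyfit(L[k,1],L[k,0],1).round(4))
cv2.imwrite('pics/c4.png',cv2.resize(b['frame'][165:315,190:390],(600,450),interpolation=3)[:,:,::-1])"
```

```text
7.25 pos [0.4658 0.0768 0.2295] rot [-9.100e-02  3.131e+00  2.000e-03] F [-0.1 -0.2  0.1] w 0.0461 g 0.0
local [-97.4   1.  229.5] tool x,y,z in local [[-1.0, -0.0, -0.009], [-0.0, 1.0, 0.001], [0.009, 0.001, -1.0]]
roller 563 [[-0.0152, -0.0469, 0.0563], [-0.0003, 0.011, 0.0724], [0.0161, 0.0539, 0.0766]] [0.0018 0.0001]
```

View pics/c4.png

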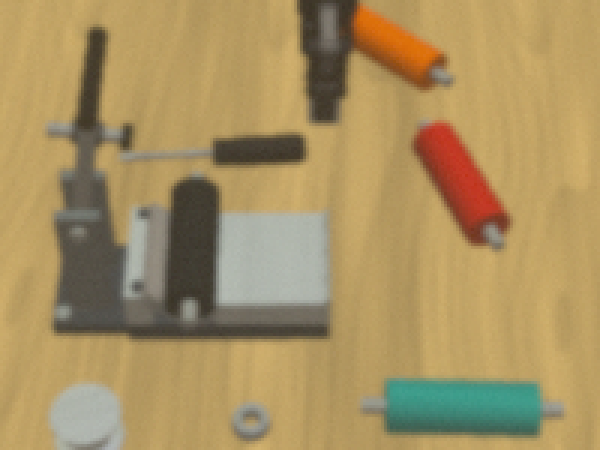

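The roller lies in the vee at crop (193,245): measured x −0.3 mm, aligned and centred. The hand is clear. Now I go over and behind the crossbar.

Request:
apply_moves(
  travel=[
    [0,0,-0.8],
    [0,0,-0.75],
    [-0.9,0,0],
    [-0.9,0,0],
    [-0.9,0,0],
    [-0.9,0,0],
    [-0.95,0,0],
    [0,0,0],
    [0,0,0],
  ],
  dr=[
    [0,0,0],
    [0,0,0],
    [0,0,0],
    [0,0,0],
    [0,0,0],
    [0,0,0],
    [0,0,0],
    [0,0,0],
    [0,0,0],
  ],
)

```text
time_s: 8.2
ee_pos: [0.6447, 0.0868, 0.2838]
eef_rot: [0.091, -3.136, 0.001]
force: [-0.6, 0.0, 0.3]
grip_width: 0.0458
grasp_force: 0.0
```

```bash
python3 -c "
from h import *
loc()"
```

```text
8.2 pos [0.6447 0.0868 0.2838] rot [ 9.100e-02 -3.136e+00  1.000e-03] F [-0.6  0.   0.3] w 0.0458 g 0.0
local [ 81.8   0.7 283.8] tool x,y,z in local [[-1.0, -0.0, 0.004], [-0.0, 1.0, -0.0], [-0.004, -0.0, -1.0]]
```

Request:
apply_moves(
  travel=[
    [0.15,0,0],
    [0,0,0.5],
    [0,0,0.5],
    [0,0,0.5],
    [0,0,0],
    [-0.2,0,0],
    [-0.1,0,0],
    [-0.1,0,0],
    [0,0,0],
  ],
  dr=[
    [0,0,0],
    [0,0,0],
    [0,0,0],
    [0,0,0],
    [0,0,0],
    [0,0,0],
    [0,0,0],
    [0,0,0],
    [0,0,0],
  ],
)

```text
time_s: 9.1
ee_pos: [0.6556, 0.0875, 0.227]
eef_rot: [-0.091, 3.139, 0.0]
force: [-0.2, -0.7, -1.4]
grip_width: 0.0462
grasp_force: 0.0
```

```bash
python3 -c "
from h import *
loc()"
```

```text
9.1 pos [0.6556 0.0875 0.227 ] rot [-0.091  3.139  0.   ] F [-0.2 -0.7 -1.4] w 0.0462 g 0.0
local [ 92.8   0.7 227. ] tool x,y,z in local [[-1.0, -0.0, -0.001], [-0.0, 1.0, 0.0], [0.001, 0.0, -1.0]]
```

Request:
apply_moves(
  travel=[
    [0.22,0,0],
    [0.22,0,0],
    [0.16,0,0.09],
    [0.16,0,0.09],
    [0.16,0,0.09],
    [0.16,0,0.09],
    [0.15,0,0.09],
    [0.15,0,0.09],
    [0.15,0,0.09],
    [0.15,0,0.09],
  ],
  dr=[
    [0,0,0],
    [0,0,0],
    [0,0,0],
    [0,0,0],
    [0,0,0],
    [0,0,0],
    [0,0,0],
    [0,0,0],
    [0,0,0],
    [0,0,0],
  ],
)

```text
time_s: 10.1
ee_pos: [0.5873, 0.0835, 0.1973]
eef_rot: [0.091, -3.14, 0.0]
force: [3.0, -0.4, 3.3]
grip_width: 0.0463
grasp_force: 1.4
```

```bash
cat >> h.py <<'E'
def bar(pic=None):
    l,M=loc()
    b=look('side');P=cloud(b);col=b['frame'].astype(int)
    if pic: cv2.imwrite('pics/'+pic,cv2.resize(b['frame'][125:305,170:410],(600,450),interpolation=3)[:,:,::-1])
E
python3 -c "
from h import *
bar('c5.png')"
```

```text
10.1 pos [0.5873 0.0835 0.1973] rot [ 0.091 -3.14   0.   ] F [ 3.  -0.4  3.3] w 0.0463 g 1.381378434598446
local [ 24.4   0.7 197.3] tool x,y,z in local [[-1.0, -0.001, 0.0], [-0.001, 1.0, -0.0], [-0.0, -0.0, -1.0]]
```

View pics/c5.png

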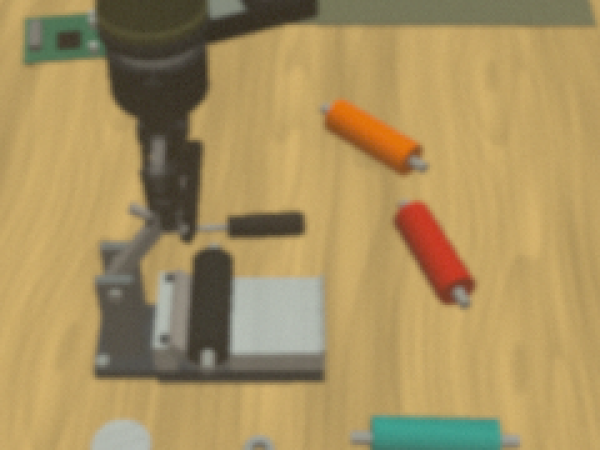

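The clamp arm (crop 135,245) is following the fingers with a push of about 3 N, the bar in front of them at (190,190). I carry on to about 0.65 rad, then go up over the bar.

Request:
apply_moves(
  travel=[
    [0.17,0,0.13],
    [0.17,0,0.13],
    [0.17,0,0.13],
    [0.17,0,0.19],
    [0.17,0,0.19],
    [0,0,0],
    [-0.2,0,-0.1],
    [-0.1,0,-0.6],
    [0,0,-0.6],
    [0,0,0],
  ],
  dr=[
    [0,0,0],
    [0,0,0],
    [0,0,0],
    [0,0,0],
    [0,0,0],
    [0,0,0],
    [0,0,0],
    [0,0,0],
    [0,0,0],
    [0,0,0],
  ],
)

```text
time_s: 11.15
ee_pos: [0.5677, 0.0826, 0.2221]
eef_rot: [-0.091, 3.136, 0.001]
force: [0.7, 0.8, 0.6]
grip_width: 0.046
grasp_force: 0.0
```

```bash
python3 -c "
from h import *
bar('c6.png')
d=look('side');P=cloud(d).reshape(-1,3);col=d['frame'].reshape(-1,3).astype(int)
L=np.c_[(P[:,:2]-O)@ex,(P[:,:2]-O)@ey,P[:,2]]
k=np.isfinite(L[:,0])&(col.max(1)<75)&(L[:,2]>.12)&(L[:,2]<.201)&(L[:,0]<.06)&(abs(L[:,1])<.06)
print(k.sum(),np.percentile(L[k],[2,25,50,75,98],axis=0).round(4))"
```

```text
11.15 pos [0.5677 0.0826 0.2221] rot [-9.100e-02  3.136e+00  1.000e-03] F [0.7 0.8 0.6] w 0.046 g 0.0
local [  4.7   0.9 222.1] tool x,y,z in local [[-1.0, -0.0, -0.004], [-0.0, 1.0, 0.001], [0.004, 0.001, -1.0]]
1966 [[-0.6201 -0.0525  0.1218]
 [-0.5716 -0.0052  0.1433]
 [-0.5314  0.0129  0.1647]
 [-0.5052  0.0179  0.1818]
 [-0.0245  0.0269  0.1984]]
```

View pics/c6.png

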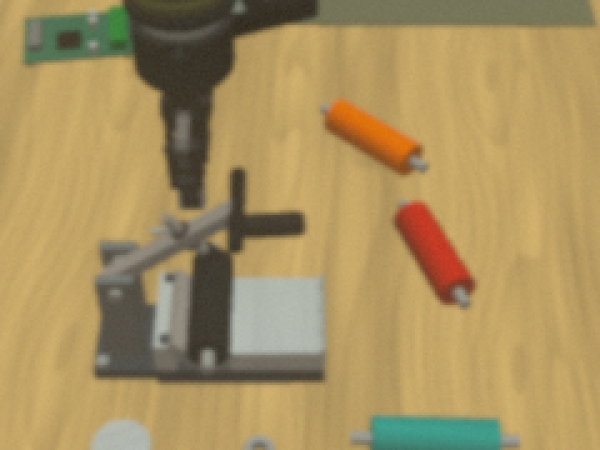

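The arm is down to about 0.6 rad, with the bar at crop (237,210) and the fingers above and behind it at (188,195). I measure the bar.

```bash
cat >> h.py <<'E'
def barpos(n='side',zmax=.205):
    d=look(n);P=cloud(d).reshape(-1,3);col=d['frame'].reshape(-1,3).astype(int)
    L=np.c_[(P[:,:2]-O)@ex,(P[:,:2]-O)@ey,P[:,2]]
    k=np.isfinite(L[:,0])&(col.max(1)<75)&(L[:,2]>.085)&(L[:,2]<zmax)&(L[:,0]<.0)&(L[:,0]>-.085)&(abs(L[:,1])<.06)
    print(n,k.sum(),np.percentile(L[k],[2,50,98],axis=0).round(4).tolist())
E
python3 -c "
from h import *
barpos();barpos('top')"
```

```text
side 141 [[-0.0341, -0.0347, 0.1315], [-0.0275, 0.0132, 0.1909], [-0.0018, 0.0454, 0.1939]]
top 10 [[-0.0347, -0.0436, 0.1893], [-0.0295, -0.0422, 0.1932], [-0.0233, -0.0409, 0.1962]]
```

Request:
apply_moves(
  travel=[
    [0.45,0,0],
    [0.45,0,0],
    [0,0,0.25],
    [0,0,0.25],
    [0.11,0,0.18],
    [0.11,0,0.18],
    [0.11,0,0.18],
    [0.11,0,0.18],
    [0,0,0],
  ],
  dr=[
    [0,0,0],
    [0,0,0],
    [0,0,0],
    [0,0,0],
    [0,0,0],
    [0,0,0],
    [0,0,0],
    [0,0,0],
    [0,0,0],
  ],
)

```text
time_s: 12.25
ee_pos: [0.5118, 0.079, 0.1687]
eef_rot: [0.091, -3.138, 0.001]
force: [-0.4, -0.3, -0.3]
grip_width: 0.0458
grasp_force: 0.0
```

Request:
apply_moves(
  travel=[
    [0.04,0,0.16],
    [0.04,0,0.16],
    [0.04,0,0.16],
    [0.02,0,0.12],
    [0,0,0],
  ],
  dr=[
    [0,0,0],
    [0,0,0],
    [0,0,0],
    [0,0,0],
    [0,0,0],
  ],
)

```text
time_s: 12.75
ee_pos: [0.5066, 0.0788, 0.1453]
eef_rot: [0.091, -3.14, 0.0]
force: [0.3, -0.1, 0.1]
grip_width: 0.0462
grasp_force: 0.0
```

```bash
python3 -c "
from h import *
loc();barpos();barpos('top');st();loc()"
```

```text
12.75 pos [0.5066 0.0788 0.1453] rot [ 0.091 -3.14   0.   ] F [ 0.3 -0.1  0.1] w 0.0462 g 0.0
local [-56.5   0.6 145.3] tool x,y,z in local [[-1.0, -0.001, 0.001], [-0.001, 1.0, -0.0], [-0.001, -0.0, -1.0]]
side 127 [[-0.0668, -0.0227, 0.0929], [-0.0522, 0.0378, 0.1587], [-0.0031, 0.0579, 0.2013]]
top 14 [[-0.0683, -0.0513, 0.1877], [-0.0614, -0.0424, 0.1958], [-0.0555, -0.0396, 0.2004]]
12.85 pos [0.5073 0.0788 0.146 ] rot [-0.091  3.139  0.   ] F [-0.1  0.1  0.8] w 0.0462 g 0.0
12.85 pos [0.5073 0.0788 0.146 ] rot [-0.091  3.139  0.   ] F [-0.1  0.1  0.8] w 0.0462 g 0.0
local [-55.7   0.7 146. ] tool x,y,z in local [[-1.0, -0.001, -0.001], [-0.001, 1.0, 0.0], [0.001, 0.0, -1.0]]
```

```bash
python3 -c "
from h import *
bar('c7.png')"
```

```text
12.85 pos [0.5073 0.0788 0.146 ] rot [-0.091  3.139  0.   ] F [-0.1  0.1  0.8] w 0.0462 g 0.0
local [-55.7   0.7 146. ] tool x,y,z in local [[-1.0, -0.001, -0.001], [-0.001, 1.0, 0.0], [0.001, 0.0, -1.0]]
```

View pics/c7.png

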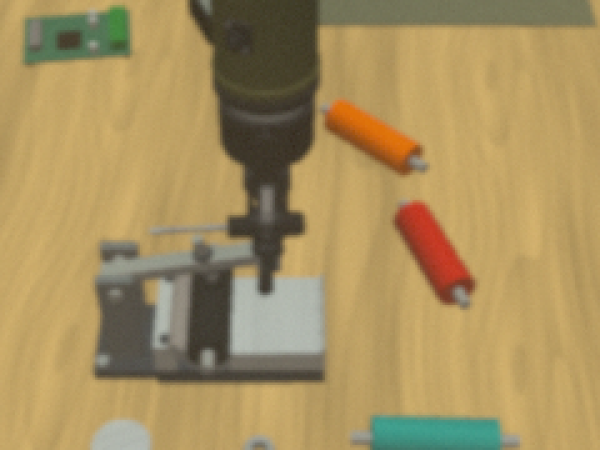

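The tips are on the bar at (265,265) and the arm is at about 0.2 rad. Next I press down in small steps, reading the force.

Request:
apply_moves(
  travel=[
    [0,0,0.06],
    [0,0,0.06],
    [0,0,0.05],
    [0,0,0.05],
    [0,0,0.04],
  ],
  dr=[
    [0,0,0],
    [0,0,0],
    [0,0,0],
    [0,0,0],
    [0,0,0],
  ],
)

```text
time_s: 13.4
ee_pos: [0.5065, 0.0787, 0.1355]
eef_rot: [0.091, -3.14, 0.0]
force: [-2.5, -0.3, 3.1]
grip_width: 0.0458
grasp_force: 1.5
```

Request:
apply_moves(
  travel=[
    [0,0,0.03],
    [0,0,0.03],
  ],
  dr=[
    [0,0,0],
    [0,0,0],
  ],
)

```text
time_s: 13.6
ee_pos: [0.5067, 0.0788, 0.1332]
eef_rot: [0.091, -3.14, 0.0]
force: [-2.2, -0.3, 2.7]
grip_width: 0.0464
grasp_force: 1.5
```

Request:
apply_moves(
  travel=[
    [0,0,0.03],
    [0,0,0.03],
  ],
  dr=[
    [0,0,0],
    [0,0,0],
  ],
)

```text
time_s: 13.8
ee_pos: [0.5068, 0.0788, 0.1308]
eef_rot: [-0.091, 3.14, -0.0]
force: [-2.9, -0.2, 3.5]
grip_width: 0.0459
grasp_force: 1.4
```

Request:
apply_moves(
  travel=[
    [0.02,0,0.025],
    [0.01,0,0.025],
  ],
  dr=[
    [0,0,0],
    [0,0,0],
  ],
)

```text
time_s: 14.0
ee_pos: [0.5064, 0.0788, 0.129]
eef_rot: [-0.091, 3.138, 0.0]
force: [1.9, -0.4, 2.3]
grip_width: 0.0461
grasp_force: 1.2
```

Request:
apply_moves(
  travel=[
    [0.005,0,0.025],
    [0.005,0,0.025],
  ],
  dr=[
    [0,0,0],
    [0,0,0],
  ],
)

```text
time_s: 14.2
ee_pos: [0.5061, 0.0788, 0.1271]
eef_rot: [-0.091, 3.138, 0.0]
force: [2.1, -0.3, 2.7]
grip_width: 0.0459
grasp_force: 1.1
```

Request:
apply_moves(
  travel=[
    [0.005,0,0.025],
    [0.005,0,0.025],
  ],
  dr=[
    [0,0,0],
    [0,0,0],
  ],
)

```text
time_s: 14.4
ee_pos: [0.5051, 0.0788, 0.1249]
eef_rot: [-0.091, 3.14, 0.0]
force: [1.3, -0.6, 2.9]
grip_width: 0.0456
grasp_force: 1.2
```

Request:
apply_moves(
  travel=[
    [0.002,0,0.025],
    [0.002,0,0.025],
  ],
  dr=[
    [0,0,0],
    [0,0,0],
  ],
)

```text
time_s: 14.6
ee_pos: [0.5047, 0.0787, 0.1228]
eef_rot: [-0.091, 3.14, 0.0]
force: [2.4, 0.4, 3.0]
grip_width: 0.0461
grasp_force: 1.2
```

Request:
apply_moves(
  travel=[
    [0.002,0,0.025],
    [0.002,0,0.025],
  ],
  dr=[
    [0,0,0],
    [0,0,0],
  ],
)

```text
time_s: 14.8
ee_pos: [0.5045, 0.0787, 0.1208]
eef_rot: [-0.091, 3.14, 0.0]
force: [2.1, -0.1, 2.7]
grip_width: 0.0459
grasp_force: 1.2
```

Request:
apply_moves(
  travel=[
    [0.002,0,0.02],
    [0.002,0,0.02],
  ],
  dr=[
    [0,0,0],
    [0,0,0],
  ],
)

```text
time_s: 15.0
ee_pos: [0.5044, 0.0787, 0.1194]
eef_rot: [-0.091, 3.14, 0.0]
force: [1.7, -0.3, 5.9]
grip_width: 0.046
grasp_force: 2.8
```

Request:
apply_moves(
  travel=[
    [0,0,0],
    [0,0,0],
  ],
  dr=[
    [0,0,0],
    [0,0,0],
  ],
)

```text
time_s: 15.2
ee_pos: [0.5043, 0.0787, 0.1193]
eef_rot: [-0.091, 3.14, 0.0]
force: [2.6, 0.3, 3.6]
grip_width: 0.0456
grasp_force: 1.9
```

Request:
apply_moves(
  travel=[
    [0,0,0.012],
    [0,0,0],
  ],
  dr=[
    [0,0,0],
    [0,0,0],
  ],
)

```text
time_s: 15.4
ee_pos: [0.5044, 0.0787, 0.119]
eef_rot: [-0.091, 3.14, 0.0]
force: [1.5, -0.0, 5.3]
grip_width: 0.0463
grasp_force: 2.8
```

Request:
apply_moves(
  travel=[
    [0,0,0.012],
    [0,0,0],
  ],
  dr=[
    [0,0,0],
    [0,0,0],
  ],
)

```text
time_s: 15.6
ee_pos: [0.5043, 0.0787, 0.1186]
eef_rot: [-0.091, 3.14, 0.0]
force: [0.5, -0.1, 6.4]
grip_width: 0.0462
grasp_force: 3.4
```

Request:
apply_moves(
  travel=[
    [0,0,0],
  ],
  dr=[
    [0,0,0],
  ],
)

```text
time_s: 15.7
ee_pos: [0.5043, 0.0787, 0.1186]
eef_rot: [-0.091, 3.14, 0.0]
force: [1.5, 0.4, 6.6]
grip_width: 0.0462
grasp_force: 3.5
```

Request:
apply_moves(
  travel=[
    [0,0,0],
  ],
  dr=[
    [0,0,0],
  ],
)

```text
time_s: 15.8
ee_pos: [0.5044, 0.0787, 0.1186]
eef_rot: [-0.091, 3.14, 0.0]
force: [1.8, -0.5, 6.8]
grip_width: 0.0457
grasp_force: 3.5
```

Request:
apply_moves(
  travel=[
    [0,0,0.009],
    [0,0,0.008],
    [0,0,0],
  ],
  dr=[
    [0,0,0],
    [0,0,0],
    [0,0,0],
  ],
)

```text
time_s: 16.1
ee_pos: [0.5043, 0.0787, 0.1182]
eef_rot: [-0.091, 3.14, 0.0]
force: [0.1, 0.5, 9.2]
grip_width: 0.0463
grasp_force: 4.5
```

Request:
apply_moves(
  travel=[
    [0,0,0],
  ],
  dr=[
    [0,0,0],
  ],
)

```text
time_s: 16.2
ee_pos: [0.5043, 0.0787, 0.1181]
eef_rot: [-0.091, 3.14, 0.0]
force: [0.5, 0.4, 7.9]
grip_width: 0.0459
grasp_force: 4.5
```

Request:
apply_moves(
  travel=[
    [0,0,0],
  ],
  dr=[
    [0,0,0],
  ],
)

```text
time_s: 16.3
ee_pos: [0.5043, 0.0787, 0.1181]
eef_rot: [-0.091, 3.14, 0.0]
force: [-0.3, -0.0, 9.5]
grip_width: 0.0457
grasp_force: 4.5
```

The push at the bar is about 9 N, inside the 7–10 N band, so I let go straight up.

Request:
apply_moves(
  travel=[
    [0,0,-0.05],
    [0,0,-0.3],
    [0,0,-0.8],
    [0,0,-0.9],
    [0.6,0,-0.8],
    [0.9,0,0],
    [0.9,0,0],
    [0.5,0,0],
    [0,0,0],
    [0,0,0],
  ],
  dr=[
    [0,0,0],
    [0,0,0],
    [0,0,0],
    [0,0,0],
    [0,0,0],
    [0,0,0],
    [0,0,0],
    [0,0,0],
    [0,0,0],
    [0,0,0],
  ],
)

```text
time_s: 17.3
ee_pos: [0.3882, 0.0719, 0.2316]
eef_rot: [0.092, -3.14, 0.0]
force: [0.9, -0.2, -0.5]
grip_width: 0.0458
grasp_force: 0.0
```

```bash
python3 -c "
from h import *
bar('c8.png');barpos('side',.16);barpos('top',.16)"
```

```text
17.3 pos [0.3882 0.0719 0.2316] rot [ 0.092 -3.14   0.   ] F [ 0.9 -0.2 -0.5] w 0.0458 g 0.0
local [-175.1    0.5  231.6] tool x,y,z in local [[-1.0, -0.001, 0.0], [-0.001, 1.0, -0.0], [-0.0, -0.0, -1.0]]
side 75 [[-0.0583, -0.0445, 0.1082], [-0.0538, 0.0143, 0.1121], [-0.0503, 0.0452, 0.1154]]
top 162 [[-0.0615, -0.0437, 0.107], [-0.0547, -0.0041, 0.1129], [-0.002, 0.0398, 0.1227]]
```

View pics/c8.png

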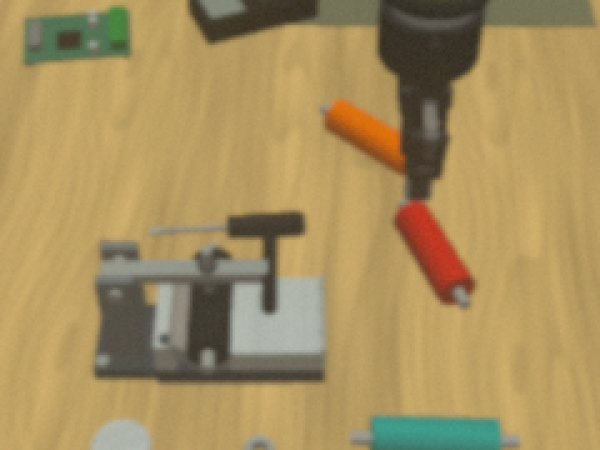

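The clamp is closed: arm level, foot on the roller at (208,265), bar at (270,275). The hand is well clear and the bystanders have not moved. I hand it in.

```bash
python3 -c "
from bench import env
print(env.hand_in())"
```

```text
the job is handed in; nothing more can be done
None
```

The job is handed in: the roller dropped into the vee and centred itself, and the clamp was pressed shut with about 9 N at the crossbar. The hand is clear and the bystanders look undisturbed, but I did not measure the foot's force after letting go, nor was a verdict returned.

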